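# Hang the raspberry slab's price ticket on the counter rail

## Task

Take the pink price ticket out of the wooden stand and hook it over the rail at the open left end, where no glass is above it. Slide it along under the glass shelf, over the pink slab, until it just touches the white buffer sleeve of the brass stop clip; do not push the clip along, and do not lean on the glass stand or disturb the other tickets and trays. Leave the ticket hanging by its hook right up against the sleeve and let go.

Things in the scene. Friction and masses are not known exactly. Their poses are not given: they have to be found in the camera images.
- ticket_pink: Price ticket, pink all over, about 0.1 kg, bent from strip 20 mm wide (along its y), 4 thick: hook open downward at the top, straight leg on -x, plate below. Origin: where the rail's axis lies once the hook is seated. z up, x through its faces, +x away from the robot. Crown underside at z +6 mm, top +10; throat 20 wide; tip on +x side ends at z -19: raise 28 above the seat to pass over the rail
- grip (a point): Middle of the pink ticket's grip, a thicker part of its straight leg at x -20, z -59 mm of the ticket: 20 mm wide along y, 8 thick, from z -43 to -75; pinch it between fingers closing along y. Higher up the fingers would meet the rail. Axes as the ticket's. The ticket starts upright in the stand's groove with up to 4 degrees of lean
- plate (a point): Middle of the pink ticket's plate, at x +7.5, z -115 mm of the ticket: 80 mm wide along y, 50 high, 4 thick. Its lower edge is 140 mm below the ticket's origin and stands 22 mm deep in the stand's groove at the start. Axes as the ticket's
- ticket_cream: The same kind of ticket in cream, in the stand's other place (left or right varies). Leave it. Origin and axes as the pink one's
- ticket_dark: The same kind of ticket in dark brown, already hanging on the rail over the dark slab, beyond the clip towards gantry -y. Leave it. Origin and axes as the pink one's
- stand: Fixed oak block 60 x 250 x 110 mm high with a flat drawer front and knob and a groove in its top along its y, 5 mm wide, 22 deep, in which two tickets stand 140 mm apart, 70 either side of the middle. Origin: centre of the underside
- gantry: Fixed glass gantry. Origin: on the counter under the middle of the rail; y along the rail, z up, -x towards the robot. Rail: steel bar 12 mm thick from y -280 to +280, axis 280 above the counter, on a brass post 16 thick at each end (290 high). Rear posts 18 thick at x +120, y -255 and +75. Nothing stands on the shelf
- glass_corner (a point): Lower front left corner of the gantry's glass shelf: 8 mm thick, gantry x -2 to +165, y -275 to +100, underside 23 above the rail's axis; a gallery rod along its front edge rises to 51 above the rail's axis. A hook passes under it but cannot be put on there; a gripper gets at a ticket there only tilted some 30 degrees, its body leaning back to the robot
- rail_open (a point): Point on the rail's axis at gantry y +180 mm. The rail is open above from y +100 to the left end post at +280. Axes as the gantry's
- clip_face (a point): Middle of the clip's left face, on the rail's axis. Out of it, round the rail, towards gantry +y, sticks the white nylon buffer sleeve, 22 mm in diameter, drawn out by 2 to 16 mm, different each time and not measured: feel for its end. It does not give. With the hook touching it the ticket's origin lies 10 mm to +y of the sleeve's end. Axes as the gantry's
- tray_pink: Black tray 140 x 165 mm with pink slab pieces, 31 mm high in all, in the middle under the rail. Origin: centre of its underside
- tray_cream: The same with a cream slab, under the open part of the rail
- tray_dark: The same with a dark slab, under the rail's other end
- clip: Stop clip: brass collar on the rail, 28 mm in diameter, 14 long, thumb screw on its far side. Origin: its middle, on the rail's axis; axes as the gantry's; between gantry y -70 and +30 mm at the start. Held by friction only: it slips along the rail when pushed with more than about 5 N. A white nylon buffer sleeve (geom sleeve_c0) sticks out of it towards +y
Not all that is in view belongs to the job. What is shaped like the ticket_pink but blue or green is not meant.

How it is judged:
On the way, in this order (a step that is already met when the one before it is completed fails the run):
1. the pink ticket's hook is over the rail in the open part (x of ticket_pink in the frame of rail_open between -0.009 and 0.009 m and z of ticket_pink in the frame of rail_open between -0.005 and 0.008 m and y of ticket_pink in the frame of rail_open above -0.08 m), for 0.1 s.
2. hooked on the rail, it has been slid up to touch the stop clip's sleeve (contact force between ticket_pink and clip above 0.2 N and z of ticket_pink in the frame of clip_face between -0.005 and 0.012 m), for 0.05 s.
At the end, for the whole second after the job is handed in: The pink ticket hangs by its hook on the rail, upright within 11 degrees, at rest, its hook within 4 mm of the end of the clip's white sleeve (the middle of the 20 mm long sleeve geom 16 to 24 mm to the ticket's -y side), and the clip is within 4 mm of where it was; the robot has let go (y of sleeve_c0 in the frame of ticket_pink between -0.024 and -0.016 m and x of ticket_pink in the frame of clip_face between -0.006 and 0.006 m and z of ticket_pink in the frame of clip_face between -0.004 and 0.004 m and angle between ticket_pink's own z axis and vertical below 0.2 rad and distance of clip_face from where it was at the start of the episode below 0.004 m and linear speed of ticket_pink below 0.03 m/s); the robot touches nothing.
It fails at once if the clip is pushed along by 4 mm or more (distance of clip_face from where it was at the start of the episode above 0.004 m).
It fails at once if the robot leans on the glass stand (10 N or more) (contact force between any of the arm, the fingers and gantry above 10 N).
It fails at once if another ticket is moved by 3 cm or more (distance of any of ticket_cream, ticket_dark from where it was at the start of the episode above 0.03 m).
It fails at once if a slab tray is moved by 2 cm or more (distance of any of tray_pink, tray_cream, tray_dark from where it was at the start of the episode above 0.02 m).
It also fails if it takes over 54 s, if anything falls off the work surface, if the arm or the gripper's body presses on something with over 40 N, if the wrist force passes 120 N, or if a joint passes its speed limit or range.

## Robot

A 7-joint arm with a two-finger parallel gripper is mounted at the origin on the work surface. World frame = base frame: x ahead of the robot, y to its left, z up, the work surface at z = 0. Lengths are in m, angles in rad, forces in N, time in s.
With the tool pointing down it reaches from about 0.35 to 0.9 m from the base axis. Payload 8.1 kg.
Tool frame: the origin (TCP) lies midway between the tips of the shut fingers; the grasp point (between the pads) lies 19 mm behind it; z points along the fingers, y is the line along which they close (so a half turn about z gives the same grasp; the last joint's range is limited). The gripper opens to 92 mm and grips with 3 to 60 N. Pads are 19 mm wide; open, the fingers measure 130 mm over their backs; the gripper's body (75 mm by 190 mm) begins 47 mm behind the grasp point.
Start: joints at [-1.42, 0.434, 0.025, 1.573, -0.012, 1.134, -0.075], TCP at [0.157, 0.605, 0.227] pointing down, gripper open.
Joint ranges: [-2.62, 2.62], [-0.44, 2.09], [-1.27, 1.32], [0.08, 2.57], [-1.32, 4.46], [0.12, 2], [-2.74, 2.74]. Speed limits (rad/s): [2.22, 2.22, 3.01, 3.01, 3.14, 3.14, 3.14].

## Interface

Orientations are given as a rotation vector (axis times angle).
In Python, from cell import observe, cams, job gives the robot as it stands. The module is installed in compiled form; this text tells all that it offers.
- The arm moves only by the tool step_arm, never from a script. Its argument "steps" is a list of rows, each a list of 6 numbers: the shift along the world's x, y, z in mm, then the turn, a rotation vector about the world's x, y, z in rad. In form: [[dx, dy, dz, rx, ry, rz], ...]. A call has 1 to 20 rows; each row shifts and turns the commanded pose from where the row before left it; what a row does not reach is not made up. A row lasts 1/12 s, in which the tool goes at most 41.7 mm and 7.16 degrees, less where a joint would pass 70% of its speed; a pose out of reach is approached as far as the arm can. A call with a gripper value outside its range is refused whole. "gripper" is the opening, from 0 (shut) to 1 (fully open), set as the call begins (left out, the last holds). The fingers move at their own pace and stop on an object; "force" is the grip in N (left out, the last holds). Time passes only in rows, so rows that do not move let the fingers close. It gives the time, the measured TCP pose, the force, the opening and the grip force at its end, in the units of the state.
- observe(): the state, without advancing time (a new reading comes with each control period).
- cams.get_image(name): name is "scene" or "top" or "wrist"; returns the picture (420x560x3 uint8, red, green, blue); there is no depth.
- cams.get_calibration(name): a dict with "fov_y" (degrees; the focal length in pixels is half the picture's height over the tangent of half this angle, whatever the lens; pixels are square), "cx", "cy" (the principal point, pixels), "world_to_cam" (4x4, takes a point from world to camera coordinates). Camera axes: x right, y up, looking along -z (the intrinsics and any distortion apply to the point x, -y, -z); pixel columns grow to the right and rows downward; lengths in m; the calibration is good to about 2 mm. A picture is of the moment at which its call begins: read the wrist's pose just before it. get_calibration takes no time and is no camera call; for the wrist camera it gives the pose at the moment of the call.
- job.sign_off(): hands the job in; it is judged then, once.
The state is a dict: "clock": time; "joints": joint angles; "dq": joint speeds; "joint_efforts": joint torques, N m; "position": TCP position; "ee_rot": TCP orientation; "force": force on the tool from outside, world axes, zero at the start; "ft_torque": the same for the moment, N m; "width": opening from 0.0 (shut) to 1.0 (fully open); "gripper_force": force on a finger pad.
Only numpy, scipy, OpenCV 4.12 (cv2) and the standard library are available. Lean on these libraries where they do the work, as an engineer would, in place of code of your own. Each camera call takes 0.05 s, during which the arm holds its last target. There are 200 camera calls.

## Working session

There is one attempt and no reset: what is moved stays moved. The work goes in short steps, Python scripts to look and compute and a tool call to move; the robot and the scene stay as the last step left them, time stands still between calls to the robot, and variables do not carry over. Pictures are saved under pics/ and viewed, at most 11 in all, crops included, and the job is handed in when it is done.

Besides the shell and the picture viewer there is one more tool, called after ">>>" as a command line: name --pt "numbers of a row" for each row, then --argument value for the rest. step_arm: Moves the arm, as the interface text tells. Its arguments: {"type":"object","properties":{"steps":{"type":"array","items":{"type":"array","items":{"type":"number"}}},"gripper":{"type":"number"},"force":{"type":"number"}},"required":["steps"]}

```bash
mkdir -p pics
python3 - <<'E'
from cell import observe,cams
import cv2,numpy as np
s=observe();print(s)
for n in("scene","top"):
    c=cams.get_calibration(n);print(n,{k:(np.round(v,4).tolist() if hasattr(v,'shape') else v) for k,v in c.items()})
ims=[cams.get_image(n) for n in("scene","top")]
np.save('scene.npy',ims[0]);np.save('top.npy',ims[1])
for n,i in zip(("scene","top"),ims): cv2.imwrite(f'pics/{n}0.png',i[:,:,::-1])
E
```

```text
{'clock': 0.0, 'joints': array([-1.41961925,  0.43521762,  0.02498016,  1.5740638 , -0.01163833,
        1.13397035, -0.07511324]), 'dq': array([ 3.39112580e-04,  3.69878788e-04,  1.11603601e-03,  9.32162614e-06,
        1.05435916e-04, -1.25888050e-03,  1.99570826e-03]), 'joint_efforts': array([ 5.10482664e-05, -6.67855310e+01,  9.85089093e-01, -3.14452636e+01,
       -6.04580040e-02,  4.28657373e-02,  1.82952131e-04]), 'position': array([0.15683692, 0.60450096, 0.22596123]), 'ee_rot': array([-3.97716646e-01, -3.11622902e+00,  2.37411434e-03]), 'force': array([ 1.27450907,  0.4033401 , -0.55585403]), 'ft_torque': array([ 0.03482552, -0.00602651, -0.02616885]), 'gripper_force': 0.0, 'width': 1.0006140126429692}
scene {'fov_y': 49.362214598185744, 'cx': 288.1253773061776, 'cy': 218.12705191855002, 'world_to_cam': [[0.0682, 0.9977, 0.0032, -0.0198], [-0.7433, 0.0486, 0.6672, 0.2552], [0.6655, -0.0479, 0.7449, -1.5939], [0.0, 0.0, 0.0, 1.0]]}
top {'fov_y': 49.989801284182306, 'cx': 278.2541082124037, 'cy': 213.6012177302759, 'world_to_cam': [[0.0017, -0.9999, 0.0123, -0.0517], [0.9917, 0.0033, 0.1282, -0.5206], [-0.1283, 0.0119, 0.9917, -1.1291], [0.0, 0.0, 0.0, 1.0]]}
```

View pics/scene0.png

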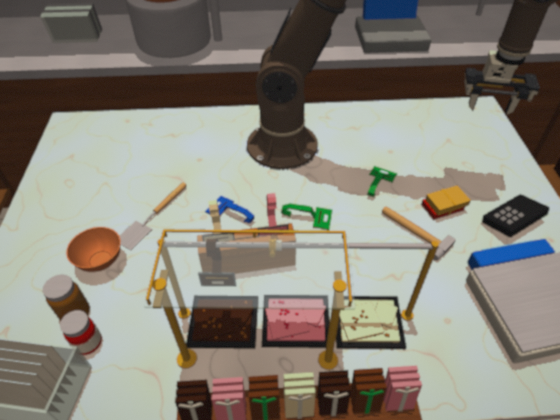

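View pics/top0.png

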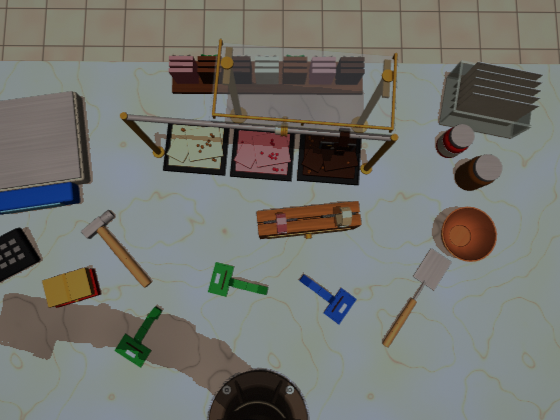

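The scene view (from the far side) shows the pink ticket at (271,205) and the cream one at (214,215) in the stand. The rail runs (165,243)–(437,243), with the clip near (285,243). In the top view the pink ticket is at (281,222), the cream at (345,215), the rail runs (125,116)–(395,138) and the clip is near (283,128).

Things that could be mistaken for the ticket in the top view: green at (238,280) and (140,338), blue at (328,298), the cream ticket at (345,215), pink boxes at (183,68) and (322,68), and the pink slab at (263,152). I choose the pink one in the stand at (281,222).

```bash
cat > h.py <<'E'
import numpy as np,cv2
from cell import observe,cams
from scipy.spatial.transform import Rotation as R
def ray(c,u,v):
    f=210/np.tan(np.radians(c["fov_y"])/2);M=np.array(c["world_to_cam"])
    d=M[:3,:3].T@np.array([(u-c["cx"])/f,-(v-c["cy"])/f,-1]);return -M[:3,:3].T@M[:3,3],d/np.linalg.norm(d)
def atz(c,u,v,z):
    o,d=ray(c,u,v);return o+d*(z-o[2])/d[2]
def tri(*obs):
    A=np.zeros((3,3));b=np.zeros(3)
    for c,u,v in obs:
        o,d=ray(c,u,v);P=np.eye(3)-np.outer(d,d);A+=P;b+=P@o
    p=np.linalg.solve(A,b);r=[np.linalg.norm(np.cross(p-ray(c,u,v)[0],ray(c,u,v)[1])) for c,u,v in obs]
    return p,max(r)
def proj(c,p):
    f=210/np.tan(np.radians(c["fov_y"])/2);M=np.array(c["world_to_cam"]);q=M[:3,:3]@p+M[:3,3]
    return np.array([c["cx"]+f*q[0]/-q[2],c["cy"]-f*q[1]/-q[2]])
E
python3 - <<'E'
from h import *
s=np.load('scene.npy');t=np.load('top.npy')
cs,ct=cams.get_calibration("scene"),cams.get_calibration("top")
print(tri((cs,437,243),(ct,125,116)),tri((cs,166,243),(ct,395,138)))
print('pink',tri((cs,271,198),(ct,281,219)),'cream',tri((cs,214,205),(ct,346,212)))
def up(a,x,y,w,h,k): return cv2.resize(a[y:y+h,x:x+w],(w*k,h*k),interpolation=cv2.INTER_CUBIC)
a=up(s,150,185,200,75,4); b=up(t,250,110,200,70,4);d=up(t,100,100,200,70,2);e=up(t,250,195,200,70,2)
cv2.imwrite('pics/c1.png',np.vstack([a,b[:280],])[:, :, ::-1])
E
```

```text
(array([0.69010797, 0.27243596, 0.28934779]), np.float64(0.0036416725804168572)) (array([ 0.64693279, -0.28300298,  0.2832713 ]), np.float64(0.006098094447712996))
pink (array([ 0.48343406, -0.05446119,  0.23237982]), np.float64(0.000626863917265689)) cream (array([ 0.49880183, -0.19161132,  0.23367694]), np.float64(0.0012455784632429772))
```

View pics/c1.png

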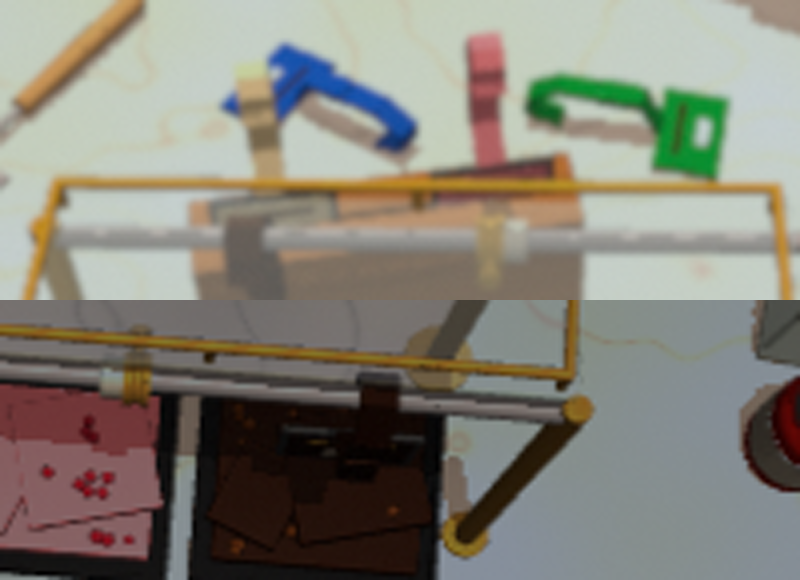

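The close crop confirms the pink ticket (487,90 in the crop), hook up in the stand's left place. The clip's sleeve is at about (515,240). Next I move to a tilted pre-grasp for wrist views.

>>> step_arm --pt "11 -37 4 0 0 0.09" --pt "11 -37 4 0 0 0.09" --pt "11 -37 4 0 0 0.09" --pt "11 -37 4 0 0 0.09" --pt "11 -37 4 0 0 0" --pt "11 -37 4 0 0 0" --pt "11 -37 4 0 0 0" --pt "11 -37 4 0 0 0" --pt "11 -37 4 0.0123 -0.1115 0" --pt "11 -37 4 0.0123 -0.1115 0" --pt "11 -37 4 0.0123 -0.1115 0" --pt "11 -37 4 0.0123 -0.1115 0" --pt "11 -37 4 0.0123 -0.1115 0" --pt "11 -37 4 0.0123 -0.1115 0" --pt "11 -37 4 0.0123 -0.1115 0" --pt "11 -37 4 0 0 0" --pt "11 -37 4 0 0 0" --pt "11 -37 4 0 0 0" --gripper 1

```text
clock: 1.6
position: [0.3292, 0.0768, 0.2697]
ee_rot: [-0.135, 2.576, 0.054]
force: [-0.5, -0.0, -0.1]
width: 1.001
gripper_force: 0.0
```

Run:
```python
from h import *
s=observe();print(s['position'],R.from_rotvec(s['ee_rot']).as_matrix().round(3),s['joints'].round(2),s['clock'])
c=cams.get_calibration("wrist");im=cams.get_image("wrist");np.savez('w1.npz',im=im,**c)
cv2.imwrite('pics/w1.png',im[:,:,::-1]);print({k:np.round(v,3) for k,v in c.items()})
```

```text
[0.32920573 0.07680918 0.26972188] [[-0.841 -0.108  0.53 ]
 [-0.086  0.994  0.067]
 [-0.534  0.011 -0.846]] [-0.26 -0.44 -0.27  2.47  0.18  0.57  1.02] 1.6
{'fov_y': np.float64(63.466), 'cx': np.float64(279.076), 'cy': np.float64(212.129), 'world_to_cam': array([[-0.109,  0.994,  0.011, -0.044],
       [-0.683, -0.067, -0.727,  0.401],
       [-0.722, -0.086,  0.686, -0.111],
       [ 0.   ,  0.   ,  0.   ,  1.   ]])}
```

View pics/w1.png

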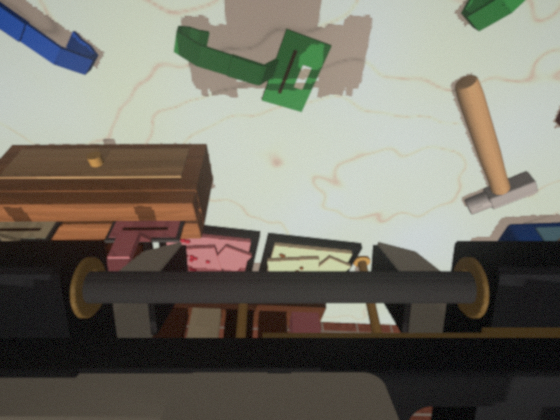

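Wrist view: it is upside down. The green ticket is at (290,65), the stand at (100,180) and the pink plate's lower end at (145,240). The gripper hides the lower half. Joint 2 sits at its limit here, so I need to reach further out. First I'll refine the ticket, rail and clip positions from the fixed views.

Run:
```python
from h import *
s=cams.get_image("scene");t=cams.get_image("top");np.save('scene.npy',s);np.save('top.npy',t)
def up(a,x,y,w,h,k): return cv2.resize(a[y:y+h,x:x+w],(w*k,h*k),interpolation=cv2.INTER_CUBIC)
a=up(s,240,185,50,37,8); b=up(t,260,200,50,37,8)
c=up(t,110,95,100,37,4);d=up(s,350,225,100,37,4);
e=up(s,250,230,50,37,8); f=up(t,265,110,50,37,8)
for i in (a,b,e,f):
    for x in range(0,400,80): i[:4,x:x+2]=255;i[x%296:x%296+2,:6]=255
cv2.imwrite('pics/c2.png',np.vstack([np.hstack([a,b]),np.hstack([e,f])])[:, :, ::-1])
```

```text
(no output)
```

View pics/c2.png

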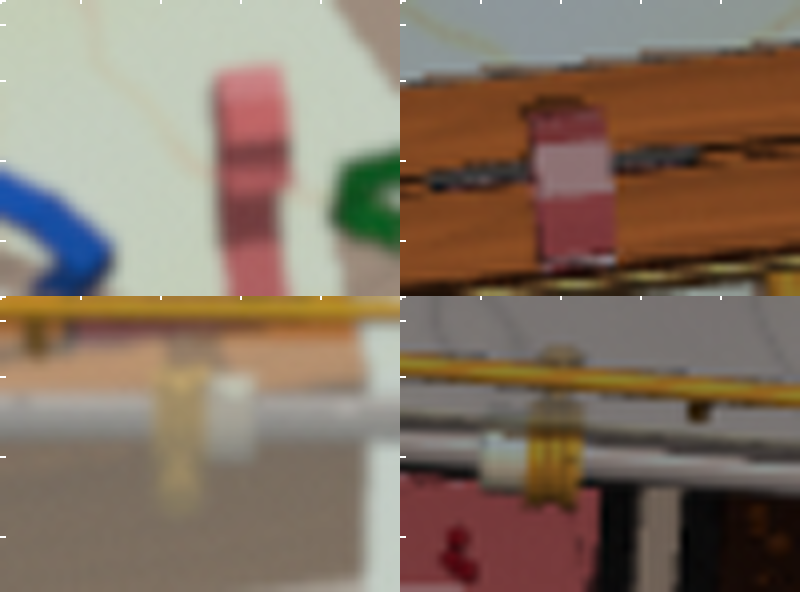

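Run:
```python
from h import *
s=np.load('scene.npy');t=np.load('top.npy')
cs,ct=cams.get_calibration("scene"),cams.get_calibration("top")
print('crown',tri((cs,271.5,195.3),(ct,281.6,221.2)),atz(ct,281.6,221.2,.238),atz(cs,271.5,195.3,.238))
print('slv end',tri((cs,281.75,245),(ct,275,130.2)),'clip face',tri((cs,276,245),(ct,280.9,130.7)))
for c in (140,170,200): print('top',c,[tuple(map(int,t[r,c])) for r in range(110,130)])
for c in (365,390,415): print('sc',c,[tuple(map(int,s[r,c])) for r in range(235,253)])
```

```text
crown (array([ 0.4783096 , -0.05430464,  0.23637929]), np.float64(0.0007363975049124934)) [ 0.47810282 -0.05500901  0.238     ] [ 0.47995288 -0.05360088  0.238     ]
slv end (array([ 0.66459382, -0.03996425,  0.27762022]), np.float64(0.0003540561581284239)) clip face (array([ 0.66365272, -0.05203705,  0.27743234]), np.float64(0.000593289744172374))
top 140 [(140, 149, 138), (140, 150, 138), (140, 149, 137), (140, 149, 137), (141, 150, 138), (100, 101, 94), (113, 106, 103), (127, 118, 114), (125, 116, 113), (108, 101, 97), (78, 72, 70), (104, 109, 101), (137, 146, 135), (140, 150, 138), (140, 149, 138), (140, 149, 139), (140, 149, 139), (140, 150, 139), (91, 92, 81), (47, 39, 26)]
top 170 [(140, 150, 144), (140, 150, 144), (140, 149, 144), (140, 149, 145), (140, 150, 145), (141, 150, 145), (140, 149, 145), (116, 122, 118), (107, 101, 98), (124, 114, 110), (137, 129, 126), (116, 108, 104), (91, 84, 82), (41, 38, 37), (15, 14, 13), (14, 14, 14), (14, 13, 14), (16, 15, 15), (15, 14, 15), (16, 16, 16)]
top 200 [(141, 150, 154), (142, 150, 155), (141, 150, 156), (141, 150, 156), (141, 150,
[... 495 characters left out ...]
30), (168, 176, 170), (190, 199, 192), (194, 204, 198), (195, 205, 198)]
sc 390 [(194, 204, 195), (194, 204, 190), (195, 205, 191), (196, 205, 196), (194, 204, 198), (194, 204, 199), (193, 201, 196), (184, 188, 183), (174, 169, 164), (172, 162, 155), (168, 157, 150), (147, 138, 132), (123, 117, 111), (129, 131, 126), (164, 171, 165), (189, 197, 189), (194, 204, 195), (195, 204, 195)]
sc 415 [(145, 130, 115), (165, 159, 147), (182, 184, 176), (191, 198, 190), (193, 202, 192), (193, 203, 189), (192, 200, 182), (185, 190, 173), (176, 173, 161), (173, 162, 155), (167, 156, 149), (151, 139, 134), (125, 118, 113), (126, 125, 120), (158, 164, 156), (186, 195, 185), (193, 203, 192), (193, 203, 194)]
```

Run:
```python
from h import *
cs,ct=cams.get_calibration("scene"),cams.get_calibration("top")
o,d1=ray(cs,365,245.4);_,d2=ray(cs,415,245.5);n=np.cross(d1,d2)
P=[]
for u,v in((140,117.9),(170,120.2),(200,122.5)):
    a,d=ray(ct,u,v);P.append(a+d*(n@(o-a))/(n@d));print(P[-1].round(4),atz(ct,u,v,.28).round(4))
v=P[0]-P[2];print(v/np.linalg.norm(v))
# left post top centre in both
print(tri((cs,436.5,243),(ct,125.5,116.5)))
```

```text
[0.6879 0.2399 0.2821] [0.6886 0.2405 0.28  ]
[0.6834 0.1777 0.2818] [0.6841 0.1782 0.28  ]
[0.6789 0.1155 0.2816] [0.6795 0.1158 0.28  ]
[0.0718009  0.99740841 0.00459202]
(array([0.68937269, 0.27174438, 0.28846976]), np.float64(0.003723277192371311))
```

>>> step_arm --pt "12 -28 0 0 0 0" --pt "15 -28 0 0 0 0" --pt "18 -28 -10 0 0 0" --pt "19 -27 -15 0.005 -0.045 0" --pt "19 -27 -15 0.005 -0.045 0" --pt "0 0 0 0 0 0"

```text
clock: 2.25
position: [0.4089, -0.0596, 0.2294]
ee_rot: [-0.116, 2.499, 0.063]
force: [-1.0, 1.6, -0.3]
width: 0.998
gripper_force: 0.0
```

Run:
```python
from h import *
ct=cams.get_calibration("top");print('groove',atz(ct,281.6,220.6,.11),atz(ct,255+3,222.5,.11))
s=observe();print(s['position'],R.from_rotvec(s['ee_rot']).as_matrix().round(3),s['joints'].round(2),s['clock'])
c=cams.get_calibration("wrist");im=cams.get_image("wrist");np.savez('w1.npz',im=im,**c)
cv2.imwrite('pics/w2.png',im[:,:,::-1])
print('proj grip',proj(c,np.array([.459,-.0565,.169])),'crown',proj(c,np.array([.479,-.054,.238])))
```

```text
groove [ 0.49392179 -0.05751092  0.11      ] [ 0.48914874 -0.00077658  0.11      ]
[ 0.40892169 -0.05959042  0.22939235] [[-0.799 -0.098  0.594]
 [-0.068  0.995  0.073]
 [-0.598  0.018 -0.801]] [-0.47 -0.31  0.49  2.55  0.2   0.24  1.53] 2.25
proj grip [273.71460671 225.5929087 ] crown [275.71861825 330.15227375]
```

View pics/w2.png

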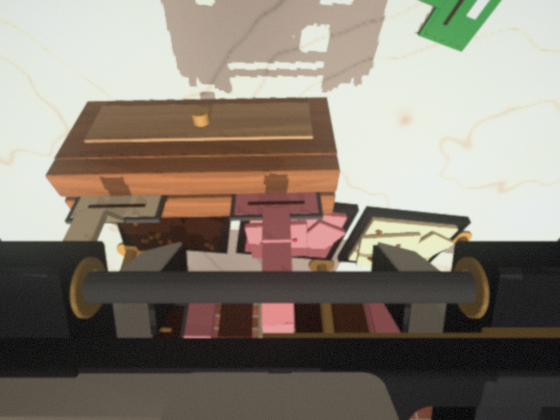

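The wrist view shows the pink ticket centred between the fingers: leg at column 277, plate at (277,203). The cream ticket is at (115,205). I'll advance along the tool axis and grip.

>>> step_arm --pt "15 1.5 -18 0 0 0" --pt "15 1.5 -18 0 0 0" --pt "15 1.5 -18 0 0 0" --pt "15 1.5 -17 0 0 0" --pt "0 0 0 0 0 0"

```text
clock: 2.72
position: [0.4466, -0.0535, 0.1988]
ee_rot: [-0.135, 2.502, 0.06]
force: [-0.0, 1.2, 1.7]
width: 0.998
gripper_force: 0.0
```

Run:
```python
from h import *
s=observe();print(s['position'],s['force'],R.from_rotvec(s['ee_rot']).as_matrix().round(3),s['joints'].round(2),s['clock'])
im=cams.get_image("wrist")
print([tuple(map(int,im[232,c])) for c in range(240,315,5)])
```

```text
[ 0.44655381 -0.05352399  0.19880463] [-0.04700241  1.17524875  1.72221342] [[-0.8   -0.111  0.59 ]
 [-0.083  0.994  0.075]
 [-0.594  0.011 -0.804]] [-0.89 -0.24  0.9   2.57  0.73  0.13  1.03] 2.7167
[(225, 152, 152), (229, 157, 157), (228, 157, 156), (149, 91, 91), (141, 81, 79), (142, 81, 81), (141, 84, 83), (143, 85, 86), (144, 85, 84), (144, 85, 84), (201, 132, 132), (231, 162, 161), (229, 160, 157), (228, 155, 155), (139, 81, 82)]
```

The arm is near the J4 and J6 limits, so it fell short. I'll continue more slowly with slightly less tilt.

>>> step_arm --pt "4 0 -2 -0.001 0.012 0" --pt "4 0 -2 -0.001 0.012 0" --pt "4 0 -3 -0.001 0.012 0" --pt "4 0 -3 0 0 0" --pt "2 0 -5 0 0 0" --pt "2 0 -5 0 0 0"

```text
clock: 3.27
position: [0.4653, -0.0558, 0.179]
ee_rot: [-0.127, 2.539, 0.06]
force: [-0.6, -0.6, 0.6]
width: 1.0
gripper_force: 0.0
```

Run:
```python
from h import *
s=observe();print(s['position'],s['force'],R.from_rotvec(s['ee_rot']).as_matrix()[:,2].round(3),s['joints'].round(3),s['clock'])
```

```text
[ 0.46532659 -0.05579337  0.17896151] [-0.59257456 -0.59579721  0.63396109] [ 0.561  0.071 -0.825] [-1.215 -0.227  1.249  2.544  0.899  0.119  0.895] 3.2667
```

>>> step_arm --pt "1 0 -3 -0.001 0.01 0" --pt "1 0 -3 -0.001 0.01 0" --pt "1 0 -3 -0.001 0.01 0" --pt "1 0 -3 -0.001 0.01 0" --pt "0 0 -3 -0.001 0.01 0" --pt "0 0 -2 0 0 0"

```text
clock: 3.77
position: [0.463, -0.0524, 0.1649]
ee_rot: [-0.138, 2.595, 0.064]
force: [0.6, -0.2, 1.2]
width: 0.995
gripper_force: 0.0
```

Run:
```python
from h import *
s=observe();print(s['position'],s['force'],R.from_rotvec(s['ee_rot']).as_matrix().round(3),s['joints'].round(3),s['clock'])
im=cams.get_image("scene");np.save('s2.npy',im);im2=cams.get_image("wrist")
a=cv2.resize(im[150:250,210:330],(480,400),interpolation=cv2.INTER_CUBIC);b=cv2.resize(im2,(320,240))
o=np.zeros((400,800,3),np.uint8);o[:,:480]=a;o[:240,480:]=b
cv2.imwrite('pics/g1.png',o[:,:,::-1])
```

```text
[ 0.4629694  -0.05238844  0.16485881] [ 0.57883448 -0.23411707  1.19520139] [[-0.851 -0.111  0.513]
 [-0.086  0.994  0.073]
 [-0.518  0.018 -0.855]] [-1.45  -0.438  1.313  2.523  1.204  0.396  0.571] 3.7667
```

View pics/g1.png

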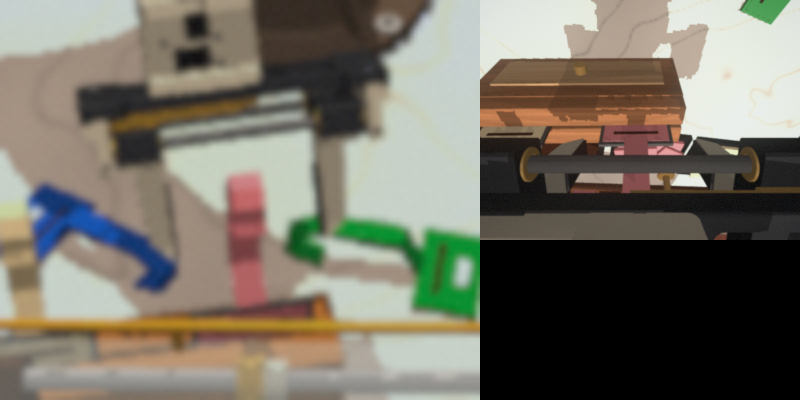

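Fingers straddle the pink leg (crop (247,240)) with no contact. I'll nudge forward and close.

>>> step_arm --pt "2 0 -1 0 0 0" --pt "2 0 -1 0 0 0" --pt "2 0 -1 0 0 0" --pt "0 0 0 0 0 0"

```text
clock: 4.2
position: [0.4657, -0.0536, 0.1659]
ee_rot: [-0.133, 2.594, 0.059]
force: [-0.0, -0.9, -0.3]
width: 1.0
gripper_force: 0.0
```

>>> step_arm --pt "0 0 0 0 0 0" --pt "0 0 0 0 0 0" --pt "0 0 0 0 0 0" --pt "0 0 0 0 0 0" --pt "0 0 0 0 0 0" --pt "0 0 0 0 0 0" --pt "0 0 0 0 0 0" --pt "0 0 0 0 0 0" --gripper 0 --force 20

```text
clock: 4.87
position: [0.4655, -0.0534, 0.1657]
ee_rot: [-0.134, 2.594, 0.059]
force: [-0.8, 0.9, 0.3]
width: 0.466
gripper_force: 0.0
```

Run:
```python
from h import *
s=observe();print(s['position'],s['force'],s['width']*92,s['gripper_force'],s['joints'].round(3),s['clock'])
```

```text
[ 0.46554602 -0.05339094  0.16569812] [-0.77847796  0.94813574  0.3070388 ] 42.859133856279364 0.0 [-1.457 -0.438  1.317  2.518  1.208  0.402  0.564] 4.8667
```

Still closing; I'll wait more rows.

>>> step_arm --pt "0 0 0 0 0 0" --pt "0 0 0 0 0 0" --pt "0 0 0 0 0 0" --pt "0 0 0 0 0 0" --pt "0 0 0 0 0 0" --pt "0 0 0 0 0 0"

```text
clock: 5.37
position: [0.4656, -0.0535, 0.1657]
ee_rot: [-0.134, 2.594, 0.059]
force: [-0.6, -1.1, -0.8]
width: 0.214
gripper_force: 19.9
```

>>> step_arm --pt "0 0 4 0 0 0" --pt "0 0 4 0 0 0" --pt "0 0 4 0 0 0" --pt "0 0 4 0 0 0"

```text
clock: 5.7
position: [0.4652, -0.0533, 0.1817]
ee_rot: [-0.134, 2.595, 0.059]
force: [-0.0, 0.1, -1.7]
width: 0.217
gripper_force: 19.9
```

Run:
```python
from h import *
s=observe();print(s['position'],s['force'],R.from_rotvec(s['ee_rot']).as_matrix()[:,2].round(3),s['joints'].round(3),s['clock'])
```

```text
[ 0.46524106 -0.05333647  0.18166236] [-0.00186347  0.13590114 -1.66487091] [ 0.513  0.069 -0.855] [-1.386 -0.437  1.226  2.495  1.08   0.432  0.675] 5.7
```

>>> step_arm --pt "0 0 10 0 0 0" --pt "0 0 12 0 0 0" --pt "4 8 16 0 0 0" --pt "10 12 14 0 0 -0.01" --pt "14 14 10 0 0 -0.013" --pt "14 14 6 0 0 -0.015" --pt "14 14 6 0 0 -0.015" --pt "14 14 5 0 0 -0.015" --pt "14 14 0 0 0 -0.015" --pt "14 14 0 0 0 -0.015" --pt "14 14 0 0 0 -0.015" --pt "14 14 0 0 0 -0.015" --pt "14 14 0 0 0 -0.015" --pt "14 14 0 0 0 -0.015" --pt "14 14 0 0 0 -0.015" --pt "0 0 0 0 0 0"

```text
clock: 7.03
position: [0.6121, 0.1083, 0.2581]
ee_rot: [0.059, 2.612, 0.004]
force: [1.0, 0.8, -1.3]
width: 0.215
gripper_force: 19.9
```

Run:
```python
from h import *
s=observe();print(s['position'],s['force'],s['gripper_force'],R.from_rotvec(s['ee_rot']).as_matrix().round(3),s['joints'].round(3),s['clock'])
```

```text
[0.61213735 0.10832528 0.25814138] [ 0.96977179  0.82829599 -1.32718264] 19.882735311985016 [[-0.863  0.041  0.504]
 [ 0.043  0.999 -0.008]
 [-0.504  0.015 -0.863]] [-1.302  0.231  1.128  2.082 -0.185  0.447  1.432] 7.0333
```

>>> step_arm --pt "5 15 2 0 0 -0.015" --pt "5 15 2 0 0 -0.016" --pt "5 15 0 0 0 0" --pt "0 0 0 0 0 0" --pt "0 0 0 0 0 0"

```text
clock: 7.45
position: [0.625, 0.1506, 0.262]
ee_rot: [0.101, 2.612, -0.005]
force: [-0.0, -1.0, -1.6]
width: 0.21
gripper_force: 19.9
```

Run:
```python
from h import *
s=observe();print(s['position'],R.from_rotvec(s['ee_rot']).as_matrix().round(3),s['clock'])
S=cams.get_image("scene");T=cams.get_image("top");np.save('s3.npy',S);np.save('t3.npy',T)
def up(a,x,y,w,h,k): return cv2.resize(a[y:y+h,x:x+w],(w*k,h*k),interpolation=cv2.INTER_CUBIC)
o=np.hstack([up(S,325,195,80,115,5),up(T,140,85,80,115,5)])
for x in range(0,800,50): o[:5,x:x+2]=(255,0,0)
for y in range(0,575,50): o[y:y+2,:5]=(255,0,0);o[y:y+2,400:405]=(255,0,0)
cv2.imwrite('pics/r1.png',o[:,:,::-1])
```

```text
[0.62500615 0.15057972 0.26204596] [[-0.861  0.073  0.503]
 [ 0.071  0.997 -0.023]
 [-0.503  0.016 -0.864]] 7.45
```

View pics/r1.png

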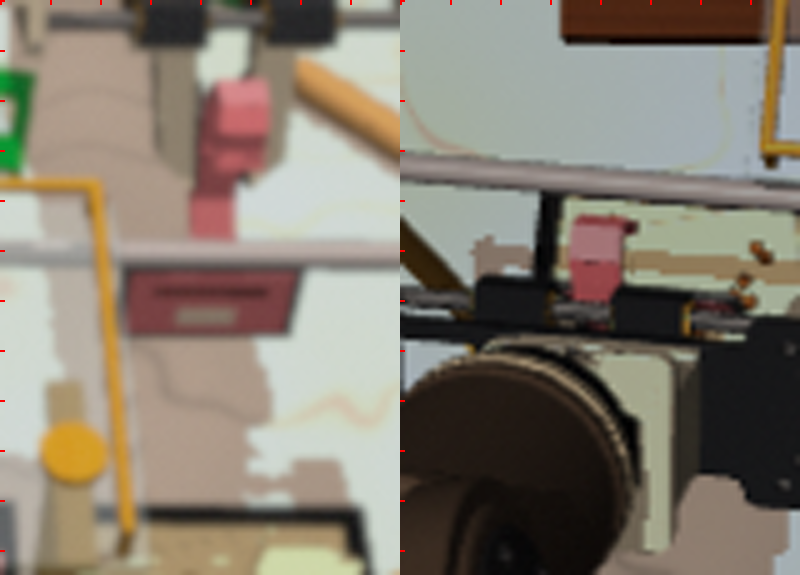

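In this view the pink ticket is held with its crown at (245,95) in the left crop and (597,245) in the right crop. The plate is at (210,300), and the rail runs just in front of the hook.

Run:
```python
from h import *
cs,ct=cams.get_calibration("scene"),cams.get_calibration("top")
p,r=tri((cs,373.8,213.8),(ct,179.4,133.4));print('crown',p,r)
for z in(.15,.15+.004): print('plate low',atz(cs,367,262,p[2]-z))
print('crown at z from cams',atz(cs,373.8,213.8,.330),atz(ct,179.4,133.4,.33))
T=np.load('t3.npy');t=np.load('top.npy')
for n,i,c0 in(('top',T,179),):
    print([tuple(map(int,i[r,c0])) for r in range(112,142)])
S=np.load('s3.npy');print([tuple(map(int,S[r,374])) for r in range(206,232)])
```

```text
crown [0.63970188 0.14806539 0.33217922] 0.0013906137693832613
plate low [0.65036774 0.15353069 0.18217922]
plate low [0.64748609 0.15459649 0.17817922]
crown at z from cams [0.63757983 0.15021115 0.33      ] [0.640166   0.14711547 0.33      ]
[(163, 173, 172), (163, 174, 172), (164, 174, 173), (163, 173, 172), (164, 174, 173), (163, 173, 172), (126, 130, 128), (132, 125, 121), (149, 139, 135), (152, 143, 139), (130, 122, 116), (97, 90, 88), (49, 45, 40), (155, 165, 144), (163, 174, 146), (164, 173, 146), (135, 82, 77), (130, 61, 63), (159, 108, 111), (163, 115, 118), (163, 115, 118), (163, 116, 118), (163, 116, 119), (163, 116, 119), (164, 116, 119), (127, 72, 74), (148, 70, 73), (151, 71, 74), (150, 70, 73), (152, 72, 75)]
[(153, 157, 144), (152, 156, 141), (139, 142, 129), (122, 115, 105), (143, 106, 102), (185, 122, 123), (208, 133, 135), (213, 136, 139), (213, 134, 138), (206, 125, 127), (198, 111, 114), (200, 107, 109), (200, 106, 109), (201, 106, 109), (197, 104, 106), (176, 94, 96), (143, 76, 78), (127, 69, 70), (132, 70, 72), (147, 77, 80), (158, 83, 86), (165, 88, 89), (158, 91, 90), (127, 87, 82), (109, 95, 86), (127, 124, 116)]
```

>>> step_arm --pt "14 0 0 0 0 0" --pt "14 0 0 0 0 0" --pt "14 0 0 0 0 0" --pt "0 0 0 0 0 0" --pt "0 0 0 0 0 0"

```text
clock: 7.97
position: [0.6672, 0.1478, 0.2624]
ee_rot: [0.108, 2.612, -0.005]
force: [-0.0, -0.4, -1.8]
width: 0.211
gripper_force: 19.9
```

Run:
```python
from h import *
s=observe();print(s['position'],R.from_rotvec(s['ee_rot']).as_matrix().round(3)[:,1:],s['joints'].round(2),s['force'],s['clock'])
T=cams.get_image("top");c0=179
for c0 in(174,178):print([tuple(map(int,T[r,c0])) for r in range(100,128)])
```

```text
[0.6671872  0.14777047 0.26244862] [[ 0.078  0.503]
 [ 0.997 -0.025]
 [ 0.017 -0.864]] [-1.18  0.36  1.01  1.93 -0.29  0.52  1.43] [-0.03079246 -0.41220941 -1.79042292] 7.9667
[(166, 176, 173), (165, 175, 172), (165, 176, 172), (166, 176, 173), (165, 175, 172), (165, 176, 172), (165, 175, 172), (165, 175, 171), (166, 176, 172), (165, 175, 171), (165, 172, 168), (165, 172, 168), (165, 172, 168), (166, 170, 166), (165, 166, 164), (165, 164, 161), (164, 164, 161), (164, 165, 160), (131, 121, 117), (143, 128, 125), (162, 152, 148), (144, 135, 130), (121, 112, 109), (80, 76, 74), (69, 65, 63), (84, 80, 78), (67, 65, 62), (49, 46, 41)]
[(165, 175, 174), (165, 175, 174), (165, 175, 173), (165, 175, 173), (165, 176, 173), (165, 176, 173), (165, 176, 173), (142, 92, 94), (137, 68, 70), (163, 111, 114), (166, 115, 118), (165, 114, 117), (165, 115, 118), (165, 115, 118), (165, 115, 117), (165, 114, 118), (153, 76, 79), (152, 71, 74), (152, 72, 74), (151, 70, 73), (150, 69, 73), (147, 68, 71), (146, 68, 70), (119, 59, 62), (71, 62, 61), (98, 93, 90), (68, 65, 64), (40, 34, 34)]
```

>>> step_arm --pt "0 0 -5 0 0 0" --pt "0 0 -5 0 0 0" --pt "0 0 -5 0 0 0" --pt "0 0 -5 0 0 0" --pt "0 0 -5 0 0 0" --pt "0 0 -5 0 0 0" --pt "0 0 -4 0 0 0" --pt "0 0 0 0 0 0"

```text
clock: 8.68
position: [0.6667, 0.1492, 0.2273]
ee_rot: [0.105, 2.613, -0.005]
force: [0.2, -0.6, -1.4]
width: 0.212
gripper_force: 19.9
```

>>> step_arm --pt "0 0 -1 0 0 0" --pt "0 0 -1 0 0 0" --pt "0 0 -1 0 0 0" --pt "0 0 0 0 0 0"

```text
clock: 9.02
position: [0.6673, 0.1494, 0.2255]
ee_rot: [0.105, 2.612, -0.004]
force: [0.8, -0.0, -1.4]
width: 0.213
gripper_force: 19.9
```

>>> step_arm --pt "0 0 -1 0 0 0" --pt "0 0 -1 0 0 0" --pt "0 0 0 0 0 0"

```text
clock: 9.27
position: [0.6671, 0.1494, 0.2233]
ee_rot: [0.105, 2.612, -0.004]
force: [0.1, 0.5, -1.0]
width: 0.213
gripper_force: 19.9
```

>>> step_arm --pt "0 0 -1 0 0 0" --pt "0 0 0 0 0 0"

```text
clock: 9.43
position: [0.6672, 0.1494, 0.2224]
ee_rot: [0.105, 2.612, -0.004]
force: [-1.0, 0.0, -1.6]
width: 0.215
gripper_force: 19.9
```

>>> step_arm --pt "0 0 -1 0 0 0" --pt "0 0 0 0 0 0"

```text
clock: 9.6
position: [0.6671, 0.1494, 0.2214]
ee_rot: [0.105, 2.612, -0.004]
force: [-0.5, 0.5, -1.5]
width: 0.213
gripper_force: 19.9
```

>>> step_arm --pt "0 0 -1 0 0 0" --pt "0 0 0 0 0 0"

```text
clock: 9.77
position: [0.6671, 0.1493, 0.2203]
ee_rot: [0.105, 2.612, -0.004]
force: [0.1, -0.6, -1.1]
width: 0.215
gripper_force: 19.9
```

>>> step_arm --pt "0 0 -1 0 0 0" --pt "0 0 0 0 0 0"

```text
clock: 9.93
position: [0.6671, 0.1493, 0.2193]
ee_rot: [0.105, 2.612, -0.004]
force: [-0.0, -0.2, -2.2]
width: 0.213
gripper_force: 19.9
```

>>> step_arm --pt "0 0 -1 0 0 0" --pt "0 0 0 0 0 0"

```text
clock: 10.1
position: [0.6672, 0.1493, 0.2183]
ee_rot: [0.105, 2.612, -0.004]
force: [-1.3, 0.1, -0.8]
width: 0.214
gripper_force: 19.9
```

>>> step_arm --pt "0 0 -1 0 0 0" --pt "0 0 0 0 0 0"

```text
clock: 10.27
position: [0.6678, 0.1494, 0.218]
ee_rot: [0.105, 2.611, -0.004]
force: [-0.7, 0.1, 1.8]
width: 0.213
gripper_force: 19.9
```

>>> step_arm --pt "0 0 -1 0 0 0" --pt "0 0 0 0 0 0"

```text
clock: 10.43
position: [0.6684, 0.1496, 0.2177]
ee_rot: [0.105, 2.609, -0.003]
force: [-0.2, 0.2, 5.7]
width: 0.214
gripper_force: 20.0
```

Run:
```python
from h import *
s=observe();print(s['position'],s['force'],s['clock'])
S=cams.get_image("scene");T=cams.get_image("top")
np.save('s4.npy',S);np.save('t4.npy',T)
def up(a,x,y,w,h,k): return cv2.resize(a[y:y+h,x:x+w],(w*k,h*k),interpolation=cv2.INTER_CUBIC)
o=np.hstack([up(S,345,225,50,70,8),up(T,155,95,50,70,8)])
for x in range(0,800,40): o[:5,x:x+2]=(255,0,0)
for y in range(0,560,40): o[y:y+2,:5]=(255,0,0);o[y:y+2,400:405]=(255,0,0)
cv2.imwrite('pics/r2.png',o[:,:,::-1])
```

```text
[0.66839182 0.14956635 0.21766399] [-0.21967785  0.24541014  5.68721486] 10.4333
```

View pics/r2.png

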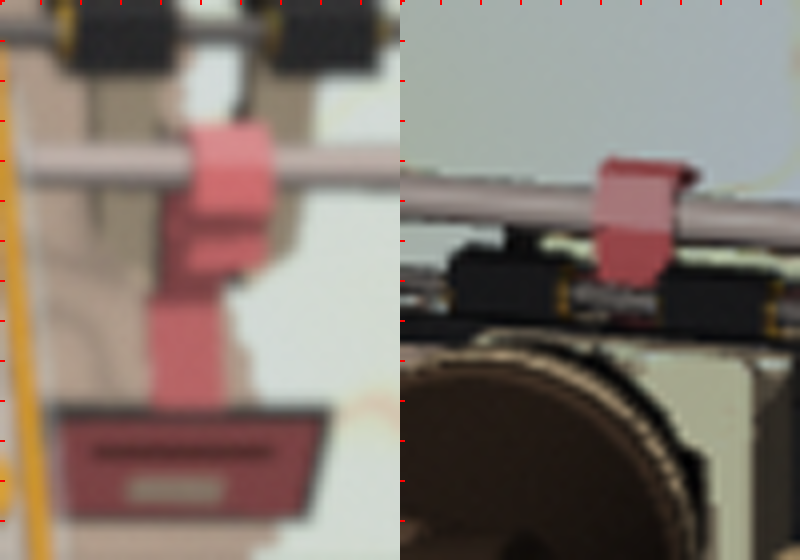

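The hook sits over the rail: crown at (230,170) in the left crop and (635,195) in the right. I'll unload it by lifting a few mm, then slide to −y.

>>> step_arm --pt "0 0 2 0 0 0" --pt "0 0 2 0 0 0" --pt "0 0 1 0 0 0" --pt "0 0 0 0 0 0" --pt "-0.4 -5 0 0 0 0" --pt "-0.7 -10 0 0 0 0" --pt "-0.7 -10 0 0 0 0" --pt "-0.7 -10 0 0 0 0" --pt "-0.7 -10 0 0 0 0" --pt "-0.4 -5 0 0 0 0" --pt "0 0 0 0 0 0"

```text
clock: 11.45
position: [0.6635, 0.0967, 0.2218]
ee_rot: [0.109, 2.611, -0.005]
force: [0.7, -1.0, -1.7]
width: 0.214
gripper_force: 20.0
```

Run:
```python
from h import *
s=observe();print(s['position'],s['force'],s['ft_torque'],R.from_rotvec(s['ee_rot']).as_matrix().round(3)[:,1:],s['joints'].round(2),s['clock'])
```

```text
[0.66354459 0.09672443 0.22177057] [ 0.72624609 -0.95573208 -1.69859574] [ 0.05403224  0.82831673 -0.0284036 ] [[ 0.079  0.503]
 [ 0.997 -0.025]
 [ 0.018 -0.864]] [-1.    0.35  0.89  2.02 -0.36  0.4   1.56] 11.45
```

>>> step_arm --pt "-0.4 -5 0 0 0 0" --pt "-0.7 -10 0 0 0 0" --pt "-0.7 -10 0 0 0 0" --pt "-0.7 -10 0 0 0 0" --pt "-0.7 -10 0 0 0 0" --pt "-0.7 -10 0 0 0 0" --pt "-0.7 -10 0 0 0 0" --pt "-0.7 -10 0 0 0 0" --pt "-0.7 -10 0 0 0 0" --pt "-0.7 -10 0 0 0 0" --pt "-0.5 -7 0 0 0 0" --pt "-0.3 -4 0 0 0 0" --pt "0 0 0 0 0 0" --pt "0 0 0 0 0 0"

```text
clock: 12.62
position: [0.6561, -0.0068, 0.2215]
ee_rot: [0.106, 2.612, -0.004]
force: [-0.5, 0.2, -0.6]
width: 0.21
gripper_force: 20.0
```

Run:
```python
from h import *
s=observe();print(s['position'],s['force'],s['ft_torque'],R.from_rotvec(s['ee_rot']).as_matrix().round(3)[:,1:],s['joints'].round(2),s['clock'])
S=cams.get_image("scene");T=cams.get_image("top");np.save('s5.npy',S);np.save('t5.npy',T)
def up(a,x,y,w,h,k): return cv2.resize(a[y:y+h,x:x+w],(w*k,h*k),interpolation=cv2.INTER_CUBIC)
o=np.hstack([up(S,260,225,50,60,8),up(T,250,100,50,60,8)])
for x in range(0,800,40): o[:5,x:x+2]=(255,0,0)
for y in range(0,480,40): o[y:y+2,:5]=(255,0,0);o[y:y+2,400:405]=(255,0,0)
cv2.imwrite('pics/r3.png',o[:,:,::-1])
```

```text
[ 0.65612486 -0.00676268  0.22150314] [-0.47893779  0.19851912 -0.60678638] [0.04580593 0.75246497 0.02841598] [[ 0.076  0.503]
 [ 0.997 -0.023]
 [ 0.017 -0.864]] [-0.72  0.29  0.75  2.05 -0.42  0.37  1.81] 12.6167
```

View pics/r3.png

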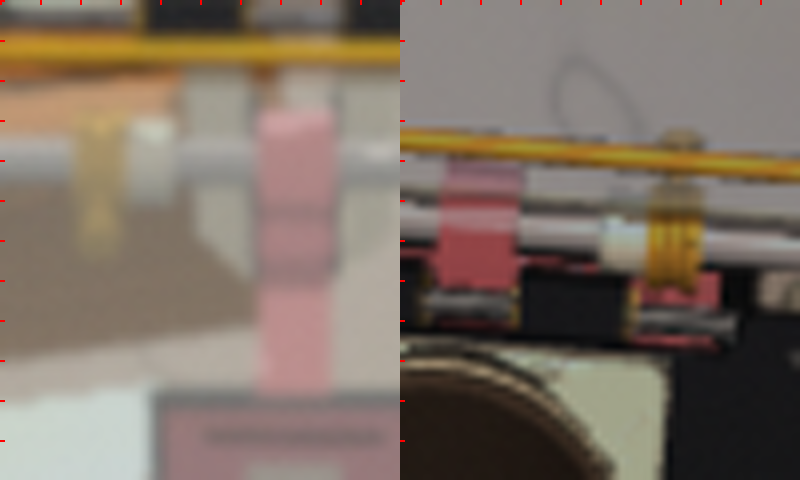

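The view shows the hook's −y edge about 21 mm from the sleeve's end: crop columns 258 vs 174 (left) and 520 vs 600 (right). I'll close most of it, then feel for contact.

>>> step_arm --pt "-0.2 -3 0 0 0 0" --pt "-0.2 -3 0 0 0 0" --pt "-0.2 -3 0 0 0 0" --pt "-0.2 -3 0 0 0 0" --pt "-0.2 -2 0 0 0 0" --pt "-0.1 -2 0 0 0 0" --pt "0 0 0 0 0 0" --pt "0 0 0 0 0 0"

```text
clock: 13.38
position: [0.655, -0.0229, 0.2215]
ee_rot: [0.106, 2.612, -0.004]
force: [0.7, -0.1, -0.5]
width: 0.21
gripper_force: 20.0
```

>>> step_arm --pt "0 -0.5 0 0 0 0" --pt "0 0 0 0 0 0"

```text
clock: 13.55
position: [0.6551, -0.0231, 0.2215]
ee_rot: [0.105, 2.612, -0.004]
force: [-0.3, 0.2, -1.0]
width: 0.213
gripper_force: 20.0
```

>>> step_arm --pt "0 -0.5 0 0 0 0" --pt "0 0 0 0 0 0"

```text
clock: 13.72
position: [0.655, -0.0236, 0.2215]
ee_rot: [0.105, 2.612, -0.004]
force: [-0.2, 0.2, -1.7]
width: 0.215
gripper_force: 20.0
```

>>> step_arm --pt "-0.1 -0.5 0 0 0 0" --pt "0 0 0 0 0 0"

```text
clock: 13.88
position: [0.6549, -0.0242, 0.2215]
ee_rot: [0.105, 2.612, -0.004]
force: [-0.4, -0.2, -1.0]
width: 0.211
gripper_force: 20.0
```

>>> step_arm --pt "0 -0.5 0 0 0 0" --pt "0 0 0 0 0 0"

```text
clock: 14.05
position: [0.6549, -0.0247, 0.2215]
ee_rot: [0.105, 2.612, -0.004]
force: [0.9, -1.1, -1.1]
width: 0.219
gripper_force: 20.0
```

>>> step_arm --pt "0 -0.5 0 0 0 0" --pt "0 0 0 0 0 0"

```text
clock: 14.22
position: [0.655, -0.0252, 0.2215]
ee_rot: [0.105, 2.612, -0.004]
force: [0.0, -0.1, -1.7]
width: 0.217
gripper_force: 20.0
```

>>> step_arm --pt "0 -0.5 0 0 0 0" --pt "0 0 0 0 0 0"

```text
clock: 14.38
position: [0.6549, -0.0258, 0.2215]
ee_rot: [0.105, 2.612, -0.004]
force: [0.1, -0.5, -1.6]
width: 0.218
gripper_force: 20.0
```

>>> step_arm --pt "0 -0.5 0 0 0 0" --pt "0 0 0 0 0 0"

```text
clock: 14.55
position: [0.6549, -0.0262, 0.2215]
ee_rot: [0.105, 2.612, -0.004]
force: [-0.3, -0.5, -0.8]
width: 0.214
gripper_force: 20.0
```

>>> step_arm --pt "0 -0.5 0 0 0 0" --pt "0 0 0 0 0 0"

```text
clock: 14.72
position: [0.6549, -0.0268, 0.2215]
ee_rot: [0.105, 2.612, -0.004]
force: [-0.4, 0.3, -1.3]
width: 0.217
gripper_force: 20.0
```

>>> step_arm --pt "0 -0.5 0 0 0 0" --pt "0 0 0 0 0 0"

```text
clock: 14.88
position: [0.6549, -0.0273, 0.2215]
ee_rot: [0.105, 2.612, -0.004]
force: [-0.3, 0.1, -1.2]
width: 0.211
gripper_force: 20.0
```

>>> step_arm --pt "0 -0.4 0 0 0 0" --pt "0 0 0 0 0 0"

```text
clock: 15.05
position: [0.6549, -0.0276, 0.2215]
ee_rot: [0.105, 2.612, -0.004]
force: [-0.4, 0.2, -1.9]
width: 0.216
gripper_force: 20.0
```

Run:
```python
from h import *
s=observe();print(s['position'],s['force'],s['ft_torque'])
S=cams.get_image("scene");T=cams.get_image("top")
f=[]
for r in range(240,247): print('S',[int(S[r,c,0])-int(S[r,c,1]) for c in range(266,304)])
for r in (128,130): print('T',[int(T[r,c,0])-int(T[r,c,1]) for c in range(255,292)])
s=observe();print(s['force'],s['ft_torque'])
```

```text
[ 0.65494099 -0.02761257  0.22153563] [-0.42964365  0.22383777 -1.9240075 ] [0.02309333 0.80753531 0.05027543]
S [36, 35, 33, 30, 26, 27, 28, 27, 24, 19, 11, 2, 1, 1, 4, 14, 31, 40, 42, 40, 41, 41, 39, 40, 38, 29, 11, 3, 2, 4, 3, 4, 3, 4, 5, 8, 8, 8]
S [27, 27, 27, 25, 23, 22, 24, 23, 21, 14, 6, 1, -2, -3, 1, 12, 31, 40, 42, 42, 42, 41, 41, 41, 40, 28, 10, 3, 4, 3, 4, 4, 3, 3, 4, 6, 6, 7]
S [14, 15, 16, 19, 20, 20, 22, 20, 20, 14, 8, 3, 1, -2, 2, 14, 32, 40, 41, 42, 41, 42, 42, 42, 39, 26, 9, 3, 4, 2, 3, 2, 2, 3, 3, 3, 4, 4]
S [5, 5, 8, 15, 20, 20, 21, 20, 19, 16, 8, 4, 2, 3, 5, 15, 30, 38, 41, 41, 41, 41, 40, 41, 37, 24, 8, 4, 3, 2, 3, 3, 2, 3, 2, 3, 3, 3]
S [2, 3, 7, 14, 18, 20, 20, 20, 19, 15, 8, 3, 3, 3, 6, 14, 31, 38, 39, 40, 40, 40, 39, 40, 35, 23, 7, 2, 2, 2, 1, 2, 2, 1, 2, 3, 2, 2]
S [2, 1, 6, 13, 19, 19, 20, 21, 19, 15, 7, 4, 2, 2, 5, 14, 29, 38, 39, 40, 40, 40, 40, 40, 37, 23, 6, 2, 2, 2, 1, 1, 0, 1, 1, 1, 1, 1]
S [1, 3, 7, 13, 17, 17, 18, 18, 17, 13, 7, 3, 2, 3, 5, 15, 30, 38, 40, 40, 41, 40, 40, 41, 38, 24, 7, 2, 1, -1, 1, 1, -1, 0, 0, 1, 0, 1]
T [9, 9, 8, 8, 8, 7, 9, 10, 10, 18, 42, 43, 43, 43, 44, 44, 44, 43, 43, 34, 1, -11, -11, -9, -8, -1, 27, 26, 34, 27, 34, 34, 28, 8, 7, 6, 6]
T [2, 2, 3, 3, 4, 4, 4, 6, 6, 20, 64, 77, 77, 76, 76, 77, 76, 75, 76, 53, 3, -1, -1, -3, -3, 5, 39, 30, 42, 37, 36, 32, 20, 10, 10, 10, 10]
[-0.38956712 -0.75004438 -1.69714061] [0.06856043 0.75155311 0.02070743]
```

>>> step_arm --pt "0 -0.4 0 0 0 0" --pt "0 0 0 0 0 0"

```text
clock: 15.32
position: [0.6549, -0.028, 0.2215]
ee_rot: [0.105, 2.612, -0.004]
force: [-0.1, -0.4, -1.5]
width: 0.215
gripper_force: 20.0
```

>>> step_arm --pt "0 -0.4 0 0 0 0" --pt "0 0 0 0 0 0"

```text
clock: 15.48
position: [0.6549, -0.0282, 0.2215]
ee_rot: [0.105, 2.612, -0.004]
force: [0.8, 0.7, -2.0]
width: 0.215
gripper_force: 20.0
```

Run:
```python
from h import *
s=observe();print(s['position'],s['force'],s['ft_torque'])
```

```text
[ 0.65494357 -0.02815055  0.22149815] [ 0.84807836  0.67635875 -1.97597349] [0.15253608 0.71991462 0.04601867]
```

>>> step_arm --pt "0 -0.4 0 0 0 0" --pt "0 0 0 0 0 0"

```text
clock: 15.65
position: [0.6549, -0.0283, 0.2215]
ee_rot: [0.104, 2.612, -0.004]
force: [-0.4, 1.0, -1.8]
width: 0.215
gripper_force: 20.0
```

Run:
```python
from h import *
s=observe();print(s['position'],s['force'],s['ft_torque'])
```

```text
[ 0.65493165 -0.02830415  0.22147287] [-0.43230768  1.03736983 -1.7770252 ] [0.30806055 0.81743461 0.28182106]
```

Contact felt: the y position stalls and the x moment climbs from 0.03 to 0.31. I'll relax slightly, then lower onto the rail.

>>> step_arm --pt "0 0 0 0 0 0" --pt "0 0.5 0 0 0 0" --pt "0 0 0 0 0 0" --pt "0 0 -1 0 0 0" --pt "0 0 -1 0 0 0" --pt "0 0 -1 0 0 0" --pt "0 0 0 0 0 0"

```text
clock: 16.23
position: [0.6549, -0.0283, 0.2183]
ee_rot: [0.105, 2.612, -0.004]
force: [0.4, 1.1, -0.3]
width: 0.217
gripper_force: 20.0
```

>>> step_arm --pt "0 0 -0.7 0 0 0" --pt "0 0 0 0 0 0"

```text
clock: 16.4
position: [0.6552, -0.0282, 0.218]
ee_rot: [0.105, 2.611, -0.004]
force: [-0.8, 2.3, 1.2]
width: 0.212
gripper_force: 20.0
```

>>> step_arm --pt "0 0 -0.7 0 0 0" --pt "0 0 0 0 0 0"

```text
clock: 16.57
position: [0.6556, -0.0283, 0.2178]
ee_rot: [0.105, 2.61, -0.004]
force: [-1.0, 1.4, 4.9]
width: 0.213
gripper_force: 20.0
```

>>> step_arm --pt "0 0.3 1 0 0 0" --pt "0 0.2 0 0 0 0" --pt "0 0 0 0 0 0" --force 5

```text
clock: 16.82
position: [0.6548, -0.028, 0.218]
ee_rot: [0.106, 2.612, -0.005]
force: [0.1, 0.6, 0.5]
width: 0.218
gripper_force: 5.0
```

>>> step_arm --pt "0 0 0 0 0 0" --pt "0 0 0 0 0 0" --pt "0 0 0 0 0 0" --pt "0 0 0 0 0 0" --gripper 0.5

```text
clock: 17.15
position: [0.6549, -0.0279, 0.218]
ee_rot: [0.105, 2.612, -0.004]
force: [-0.2, 0.4, 0.2]
width: 0.456
gripper_force: 0.0
```

>>> step_arm --pt "0 0 0 0 0 0" --pt "0 0 0 0 0 0" --pt "0 0 0 0 0 0" --pt "0 0 0 0 0 0" --pt "0 0 0 0 0 0" --pt "0 0 0 0 0 0" --pt "0 0 0 0 0 0" --pt "0 0 0 0 0 0"

```text
clock: 17.82
position: [0.6549, -0.0277, 0.2181]
ee_rot: [0.105, 2.612, -0.004]
force: [-0.1, -0.8, -1.0]
width: 0.5
gripper_force: 0.0
```

Run:
```python
from h import *
s=observe();print(s['position'],s['force'],s['width'],s['clock'])
S=cams.get_image("scene");T=cams.get_image("top")
def up(a,x,y,w,h,k): return cv2.resize(a[y:y+h,x:x+w],(w*k,h*k),interpolation=cv2.INTER_CUBIC)
o=np.hstack([up(S,260,225,50,60,8),up(T,250,100,50,60,8)])
for x in range(0,800,40): o[:5,x:x+2]=(255,0,0)
cv2.imwrite('pics/r4.png',o[:,:,::-1])
for r in (242,244): print('S',[int(S[r,c,0])-int(S[r,c,1]) for c in range(266,304)])
for r in (128,130): print('T',[int(T[r,c,0])-int(T[r,c,1]) for c in range(255,292)])
```

```text
[ 0.65494261 -0.02771664  0.21811744] [-0.0791954  -0.75836751 -1.00914459] 0.4998918502818764 17.8167
S [12, 10, 9, 16, 19, 19, 22, 21, 20, 15, 7, 2, 0, -2, 4, 16, 33, 40, 41, 41, 41, 42, 40, 43, 40, 28, 13, 8, 6, 7, 4, 3, 2, 2, 3, 4, 3, 3]
S [2, 2, 7, 15, 19, 20, 20, 20, 19, 15, 8, 4, 3, 4, 7, 19, 37, 43, 42, 43, 43, 43, 43, 42, 39, 24, 8, 3, 1, 2, 1, 2, 2, 2, 1, 1, 1, 1]
T [9, 8, 9, 7, 8, 7, 8, 9, 10, 12, 27, 51, 51, 51, 52, 52, 51, 51, 51, 47, 18, -10, -10, -8, -9, -1, 27, 26, 34, 27, 34, 34, 28, 7, 7, 6, 5]
T [2, 2, 2, 4, 4, 4, 4, 5, 6, 16, 53, 81, 80, 79, 79, 78, 79, 78, 78, 59, 15, -1, -2, -2, -4, 5, 39, 31, 41, 37, 36, 32, 20, 10, 9, 10, 11]
```

View pics/r4.png

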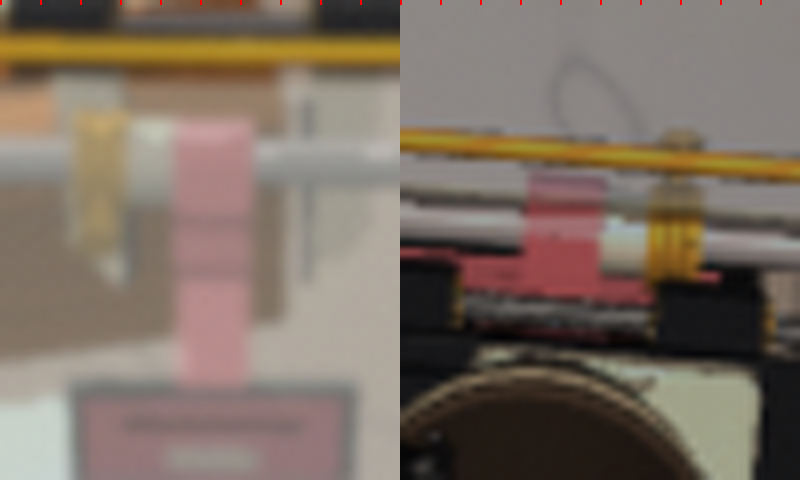

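The ticket hangs seated against the sleeve (contact line at crop 174 and 602) and the clip has not moved. Backing out along the tool axis.

>>> step_arm --pt "-3 0 4 0 0 0" --pt "-5 0.2 8 0 0 0" --pt "-9 0.4 15 0 0 0" --pt "-9 0.4 15 0 0 0" --pt "-9 0.4 15 0 0 0" --pt "-9 0.4 15 0 0 0" --pt "-15 0 10 0 0 0" --pt "-15 0 10 0 0 0" --pt "0 0 0 0 0 0" --pt "0 0 0 0 0 0" --pt "0 0 0 0 0 0" --pt "0 0 0 0 0 0" --pt "0 0 0 0 0 0" --pt "0 0 0 0 0 0"

```text
clock: 19.08
position: [0.5811, -0.0262, 0.3096]
ee_rot: [0.106, 2.613, -0.006]
force: [0.5, -0.1, 0.9]
width: 0.5
gripper_force: 0.0
```

Run:
```python
from h import *
s=observe();print(s['position'],s['force'],s['clock'])
S=cams.get_image("scene");T=cams.get_image("top")
for r in (242,244): print('S',[int(S[r,c,0])-int(S[r,c,1]) for c in range(266,304)])
for r in (128,130): print('T',[int(T[r,c,0])-int(T[r,c,1]) for c in range(255,292)])
```

```text
[ 0.58105826 -0.02622191  0.30960625] [ 0.54736651 -0.05291171  0.91621642] 19.0833
S [14, 14, 16, 20, 20, 20, 22, 21, 19, 14, 7, 2, 0, -2, 3, 15, 33, 39, 41, 40, 40, 42, 41, 42, 40, 28, 12, 7, 8, 6, 6, 4, 4, 4, 5, 5, 6, 4]
S [2, 3, 7, 13, 19, 19, 20, 19, 18, 15, 7, 4, 4, 3, 6, 18, 35, 41, 42, 42, 42, 43, 43, 43, 38, 25, 7, 2, 3, 2, 2, 1, 1, 1, 1, 1, 1, 1]
T [9, 8, 8, 8, 8, 8, 9, 10, 10, 12, 27, 49, 50, 49, 49, 49, 49, 50, 49, 45, 18, -11, -9, -8, -9, -1, 27, 26, 34, 27, 34, 34, 27, 8, 7, 5, 6]
T [2, 3, 2, 4, 3, 3, 4, 5, 5, 16, 51, 80, 79, 78, 78, 77, 78, 77, 76, 59, 14, 0, -2, -2, -4, 5, 38, 30, 42, 37, 37, 31, 18, 10, 10, 11, 11]
```

The ticket has not moved since release, so I'm handing in.

```bash
python3 -c "
from cell import job
print(job.sign_off())"
```

```text
the job is handed in; nothing more can be done
None
```

The pink ticket hangs by its hook on the rail right up against the clip's white sleeve, with the gripper clear and no clip movement seen in the pictures; I handed the job in at about 19 s of the 54 s limit, and the sign-off gave no verdict.

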